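# Strike the touchmark on a copper handle blank in the bench marking press

## Task

Get the maker's mark struck on the copper handle blank. Swing the marking press's work rest out until it clicks home in line with the throat, then lay the blank flat across the anvil and the rest with its square end butted against the end stop, centred under the die, and let go of it; then press the plunger knob down fully to its stop and let it spring back up. Leave the struck blank lying in place and the bowl, mug and hammer undisturbed.

Things in the scene. Friction and masses are not known exactly. Their poses are not given: they have to be found in the camera images.
- press: Grey cast-iron C-frame marking press, fixed to the bench. Origin on the bench top under the plunger axis; z up, column on its +y side, throat open to -y; yaw varies. Base 100 (x) by 150 (y -40 to 110), 22 mm high. Column 44 wide (x), y 48 to 100, 150 high. Head: barrel of radius 21 over the anvil, from 98 to 155 mm. Die (12 mm across) hangs 22 mm over the anvil when up.
- anvil_mark (a point): Point on the flat top of the steel anvil block (50 by 50 mm, top 55 mm above the bench) on the plunger axis, straight under the die; it has the press's own axes.
- stop_face (a point): Foot of the end stop's flat face, on the anvil top. The end stop is a steel plate on the column side of the anvil, 24 wide (x), 8 thick, 12 mm high; its face looks to the press's -y, 15 mm to +y of the plunger axis.
- plunger (a joint): Spring plunger of the press, in m: 0 = up (at rest), 0.016 = pressed down to its stop. The spring pushes back with about 3 N at the top to 10 N at the stop and returns the plunger when it is let go.
- knob_top (a point): Centre of the flat top of the black mushroom palm knob on the plunger (knob radius 25 mm, flat part radius 17 mm, spring coil below it); 205 mm above the bench when up, moves down with the plunger.
- rest (a joint): Swinging work rest, rad: 0 = folded (arm points to the press's +x), 1.571 = fully out (arm points to the press's -y, below the throat line); clockwise from above as it opens. Light friction (0.05 N m); from 1.03 a spring-ball detent resists (up to 0.3 N m), past about 1.47 it pulls the arm home to its stop at 1.571 and keeps it there. Starts between 0 and 0.4.
- rest_hinge (a point): The rest's upright pivot axis, on the press's centre line 58 mm to -y of the plunger axis, at the top of the hub (28 mm above the bench; hub radius 18).
- rest_top (a point): Top centre of the white roller on the end of the rest's arm, 100 mm from the pivot, 54.5 mm above the bench. Roller 15 mm thick, 36 long, square across the arm (end faces 18 mm either side, facing the way it swings), on a 13 mm post; arm 16 wide, top at 25.5 mm. The point's x points outward along the arm. It may be pushed by roller end, post or arm.
- blank: Copper pan-handle blank, loose, flat on the bench: bar 200 long, 22 wide, 6 mm thick, about 0.22 kg. Origin: centre of its underside, also its balance point. x runs along it to the square end (x = +100); the other end is rounded with a dark 8 mm hanging hole. y across, z up. Without the rest it tips off the anvil.
- blank_end (a point): Middle of the lower edge of the blank's square end (origin of the blank + 100 mm along its x).
- bowl: Bystander: copper bowl, 120 mm across, 45 mm high, origin under its centre. Leave it.
- mug: Bystander: white ceramic mug, 80 mm across, 90 mm high, origin under its centre. Leave it.
- hammer: Bystander: hammer lying on the bench, about 260 mm long along its x, 26 mm high, origin near the middle of the handle. Leave it.
Things that resemble listed ones, but are neither listed nor needed, are in the scene too. Several things have the shape of the blank; the one meant has the colours described above.

How it is judged:
By the outcome, as a careful person would: the job done as asked, in the order asked, and still so for the second after the job is handed in, with the robot touching nothing.
It also fails if it takes over 72 s, if anything falls off the work surface, if the arm or the gripper's body presses on something with over 40 N, if the wrist force passes 120 N, or if a joint passes its speed limit or range.

## Robot

A 6-joint arm with a two-finger parallel gripper is mounted at the origin on the work surface. World frame = base frame: x ahead of the robot, y to its left, z up, the work surface at z = 0. Lengths are in m, angles in rad, forces in N, time in s.
With the tool pointing down it reaches from about 0.325 to 1 m from the base axis. Payload 5.1 kg.
Tool frame: the origin (TCP) lies between the finger pads; the fingertips stand 17 mm ahead of it and the grasp point (between the pads) lies 2 mm behind it; z points along the fingers, y is the line along which they close (so a half turn about z gives the same grasp; the last joint's range is limited). The gripper opens to 85 mm and grips with 20 to 120 N. Pads are 22 mm wide; open, the fingers measure 114 mm over their backs; the gripper's body (76 mm by 85 mm) begins 54 mm behind the grasp point. The pads swing forward as they close: fully open they stand 13 mm farther back than shut.
Start: joints at [-1.27, 0.124, 1.65, -0, 1.367, -0.083], TCP at [0.243, -0.603, 0.248] pointing down, gripper open.
Joint ranges: [-2.61, 2.61], [-1.02, 2.33], [0.03, 2.71], [-1.35, 4.49], [0.32, 2.68], [-2.91, 2.91]. Speed limits (rad/s): [2.57, 2.57, 3.14, 3.14, 3.14, 3.14].

## Interface

Orientations are given as [roll, pitch, yaw] about the fixed x, y, z axes, in that order (R = Rz(yaw) Ry(pitch) Rx(roll)).
In Python, from cell import r, cams gives the robot as it stands. Calls block until the motion is done:
- r.move_pose(position, orientation): joint-space move of the TCP to a pose.
- r.move_l(position, rot=None, v=0.15, contact_N=None): straight line of the TCP; rot=None keeps the orientation; v is the mean speed in m/s. With contact_N (N) it stops when the force on the tool has changed by that much, and returns True; else False.
- r.move_joints(angles): joint-space move.
- r.command_gripper(opening, grip_force=None): finger opening in m; grip_force is the grip in N (None keeps the last); returns when the fingers have stopped.
- r.dwell(seconds).
- r.solve_ik(position, orientation): joint angles nearest the present ones, or None.
- cams.snapshot(name): name is "scene" or "top" or "wrist"; returns (picture, depth): 420x560x3 uint8, blue, green, red; 420x560 float32, m along the optical axis (not along the pixel's ray), 0 where there is no reading.
- cams.calibration(name): a dict with "vertical_fov" (degrees; the focal length in pixels is half the picture's height over the tangent of half this angle, whatever the lens; pixels are square), "cx", "cy" (the principal point, pixels), "pose" (4x4, takes a point from camera to world coordinates). Camera axes: x right, y up, looking along -z (the intrinsics and any distortion apply to the point x, -y, -z); pixel columns grow to the right and rows downward; lengths in m; the calibration is good to about 2 mm. A picture is of the moment at which its call begins: read the wrist's pose just before it. calibration takes no time and is no camera call; for the wrist camera it gives the pose at the moment of the call.
A pose or a line that the arm cannot do raises r.MotionError and nothing moves.
- r.close_job(): hands the job in; it is judged then, once.
Readings, each from a call of its own:
- r.read_time(): time.
- r.read_q(): joint angles.
- r.read_joint_velocities(): joint speeds.
- r.read_joint_efforts(): joint torques, N m.
- r.read_tcp_pos(): TCP position.
- r.read_eef_rot(): TCP orientation.
- r.read_contact_force(): force on the tool from outside, world axes, zero at the start.
- r.read_moment(): the same for the moment, N m.
- r.read_grip_width(): finger opening in m.
- r.read_grip_force(): force on a finger pad.
Only numpy, scipy, OpenCV 4.12 (cv2) and the standard library are available. Lean on these libraries where they do the work, as an engineer would, in place of code of your own. Each camera call takes 0.05 s, during which the arm holds its last target. There are 200 camera calls.

## Working session

There is one attempt and no reset: what is moved stays moved. The work goes in short steps, each a Python script; the robot and the scene stay as the last script left them, time stands still between calls to the robot, and variables do not carry over. Pictures are saved under pics/ and viewed, at most 11 in all, crops included, and the job is handed in when it is done.

```bash
mkdir -p pics; ls; cat > h.py <<'E'
import numpy as np, cv2
from cell import r, cams
def snap(n):
    c=cams.calibration(n); p,d=cams.snapshot(n); return p,d,c
def K(c): 
    return 210/np.tan(np.radians(c["vertical_fov"])/2)
def px2w(c,u,v,depth=None,z=None):
    f=K(c); k=np.array([(u-c["cx"])/f,-(v-c["cy"])/f,-1.0]); T=np.array(c["pose"])
    if z is not None:
        w=T[:3,:3]@k; s=(z-T[2,3])/w[2]; return T[:3,3]+s*w
    return T[:3,:3]@(k*depth)+T[:3,3]
def w2px(c,P):
    T=np.array(c["pose"]); q=T[:3,:3].T@(np.asarray(P)-T[:3,3]); f=K(c)
    return c["cx"]+f*q[0]/-q[2], c["cy"]-f*q[1]/-q[2]
E
python3 - <<'E'
from h import *
for n in ("scene","top"):
    p,d,c=snap(n); print({k:(np.round(v,3).tolist() if not isinstance(v,str) else v) for k,v in c.items()})
    np.savez(n,p=p,d=d); cv2.imwrite(f"pics/{n}0.png",p)
print(r.read_time())
E
```

```text
pics
{'vertical_fov': 52.717, 'cx': 285.29, 'cy': 210.604, 'pose': [[-0.195, -0.801, 0.567, 1.296], [0.981, -0.162, 0.109, 0.05], [0.004, 0.577, 0.817, 1.238], [0.0, 0.0, 0.0, 1.0]]}
{'vertical_fov': 50.46, 'cx': 273.38, 'cy': 214.268, 'pose': [[-0.007, 0.997, -0.083, 0.425], [-1.0, -0.008, -0.015, -0.115], [-0.016, 0.082, 0.996, 1.361], [0.0, 0.0, 0.0, 1.0]]}
0.1
```

View pics/scene0.png

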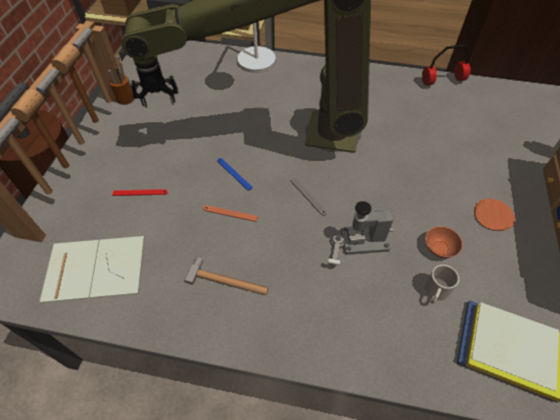

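View pics/top0.png

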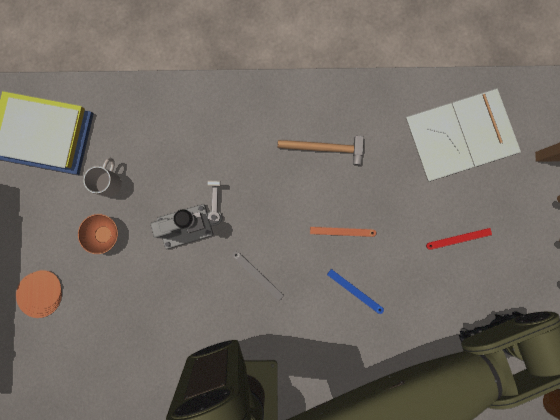

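The copper-coloured candidates in the top view are the bar at (343,232), the red bar at (460,239), the blue bar at (355,290) and the grey rod at (258,275). I choose the bar at (343,232), whose hole is at (374,233) and square end at (311,230). The press is at (183,225) and the rest roller at (214,184). Next I'll check the choice in a close crop.

```bash
python3 - <<'E'
from h import *
a=np.load("top.npz"); p=a["p"]; d=a["d"]
crop=p[160:265,145:400]; cv2.imwrite("pics/c1.png",cv2.resize(crop,None,fx=3.1,fy=3.1,interpolation=cv2.INTER_CUBIC))
c=cams.calibration("top")
for n,u,v in (("sq",311,230.5),("hole",374,233),("knob",183,218),("roller",214,184),("hub",213,214),("bench",300,260)):
    print(n,px2w(c,u,v,d[int(v),int(u)]).round(4))
# blank mask
hsv=cv2.cvtColor(p,cv2.COLOR_BGR2HSV); m=((hsv[...,0]<15)&(hsv[...,1]>110)).astype(np.uint8); m[:,:300]=0;m[:,390:]=0;m[:215]=0;m[:,:][250:]=0
v,u=np.nonzero(m); P=np.array([px2w(c,x,y,z=.006) for x,y in zip(u,v)])
rc=cv2.minAreaRect(P[:,:2].astype(np.float32)*1000); print(rc,len(u))
E
```

```text
sq [ 0.4869 -0.2081  0.0086]
hole [ 0.4781 -0.399   0.0055]
knob [0.5131 0.1385 0.2053]
roller [0.6258 0.0812 0.0487]
hub [0.5375 0.0861 0.0334]
bench [ 0.398 -0.174  0.003]
((483.8752746582031, -303.5014953613281), (197.2677764892578, 20.960405349731445), 87.18502807617188) 447
```

View pics/c1.png

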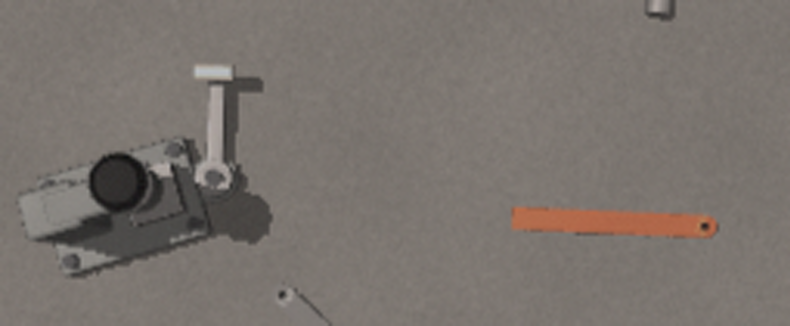

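Crop: copper bar confirmed, with its square end at the left and a dark hole at the right. In the top picture the press knob is at (183,218) and the hub at (214,217). The arm points to world +x, so the rest is at about 0.3. Next is a closer look with the wrist camera.

```bash
python3 - <<'E'
from h import *
from scipy.spatial.transform import Rotation as Ro
c=cams.calibration("wrist"); T=np.array(c["pose"]); p=np.array(r.read_tcp_pos()); rot=r.read_eef_rot()
Rt=Ro.from_euler("xyz",rot).as_matrix(); print(rot,p); print("cam in tcp",Rt.T@(T[:3,3]-p)); print((Rt.T@T[:3,:3]).round(2),c["vertical_fov"],c["cx"],c["cy"])
yaw=np.radians(107)
for y in (yaw,yaw-np.pi): print(r.solve_ik([0.55,0.02,0.3],[np.pi,0,y]))
E
```

```text
[-3.13974048e+00 -1.90025024e-04  3.83773217e-01] [ 0.24321813 -0.6022142   0.24718523]
cam in tcp [ 0.0836965   0.00071841 -0.12468886]
[[-0.    0.95  0.32]
 [ 1.    0.   -0.  ]
 [-0.    0.32 -0.95]] 66.08813137917694 278.1069887490235 208.62099793704587
[-0.06119717 -0.12461066  1.81226273  0.          1.45394059 -0.35790314]
[-6.11971715e-02 -1.24610665e-01  1.81226273e+00 -4.44089210e-16
  1.45394059e+00  2.78368951e+00]
```

```bash
python3 - <<'E'
from h import *
yaw=np.radians(107)-np.pi
t=r.read_time()
r.move_pose([0.56,0.0,0.3],[np.pi,0,yaw]); r.dwell(.3); print(r.read_time()-t)
p,d,c=snap("wrist"); np.savez("w1",p=p,d=d,pose=c["pose"]); cv2.imwrite("pics/w1.png",cv2.resize(p,None,fx=1.4,fy=1.4,interpolation=cv2.INTER_CUBIC))
E
```

```text
2.725
```

View pics/w1.png

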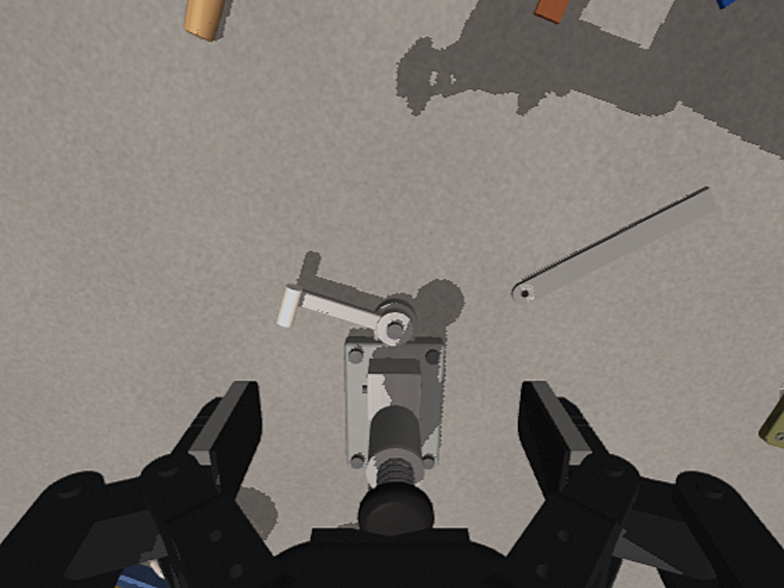

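The wrist picture (1.4x) shows the hub at (395,329), base front corners at (346,342) and (443,342), anvil top front corners at (368,373) and (420,373), and the roller at (289,306). The base edges run almost vertical, so the press yaw is close to 17°.

```bash
python3 - <<'E'
from h import *
a=np.load("w1.npz"); c=cams.calibration("wrist"); d=a["d"]
W=lambda u,v,z:px2w(c,u/1.4,v/1.4,z=z)
P={n:W(u,v,z) for n,u,v,z in (("hub",395,329,.028),("bL",346,342,.022),("bR",443,342,.022),("b2L",347,463,.022),("b2R",439,463,.022),("aL",368,373,.055),("aR",420,373,.055),("roller",289,303,.0545))}
for k,v in P.items(): print(k,v.round(4))
D=lambda a,b:(np.linalg.norm((P[a]-P[b])[:2])*1000).round(1)
A=lambda a,b:np.degrees(np.arctan2(*(P[a]-P[b])[1::-1])).round(2)
print("base w",D("bL","bR"),A("bL","bR"),"anv",D("aL","aR"),A("aL","aR"),"left edge",A("b2L","bL"),A("b2R","bR"),"roller-hub",D("roller","hub"),A("roller","hub"))
# depth check
for u,v in ((395,329),(289,303),(395,385)): print(px2w(c,u/1.4,v/1.4,float(d[int(v/1.4),int(u/1.4)])).round(4))
# estimates of axis
psi=np.radians(17); ex=np.array([np.cos(psi),np.sin(psi)]); ey=np.array([-np.sin(psi),np.cos(psi)])
print("axis: hub",P["hub"][:2]+.058*ey,"base",(P["bL"]+P["bR"])[:2]/2+.040*ey,"anv",(P["aL"]+P["aR"])[:2]/2+.025*ey)
E
```

```text
hub [0.5296 0.0829 0.028 ]
bL [0.5706 0.1126 0.022 ]
bR [0.4798 0.0849 0.022 ]
b2L [0.5319 0.2509 0.022 ]
b2R [0.4368 0.2218 0.022 ]
aL [0.5442 0.1211 0.055 ]
aR [0.4984 0.1071 0.055 ]
roller [0.6291 0.0755 0.0545]
base w 94.9 16.98 anv 47.9 16.99 left edge 105.63 107.44 roller-hub 99.7 -4.29
[0.5303 0.081  0.0327]
[0.6293 0.0761 0.053 ]
[0.5165 0.1264 0.054 ]
axis: hub [0.51269083 0.13837258] base [0.51350069 0.13697628] anv [0.51396859 0.13800088]
```

```bash
cat >> h.py <<'E'
AX=np.array([0.5134,0.138]); PSI=np.radians(17)
EX=np.array([np.cos(PSI),np.sin(PSI)]); EY=np.array([-np.sin(PSI),np.cos(PSI)]); HUB=AX-.058*EY
E
python3 - <<'E'
from h import *
def pose(th,off,z):
    a=PSI-th; u=np.array([np.cos(a),np.sin(a)]); t=np.array([-u[1],u[0]])
    return [*(HUB+.1*u+off*t),z],[np.pi,0,a+np.pi/2]
r.command_gripper(0.0,30)
r.move_pose(*pose(.372,.05,.2))
p,o=pose(.372,.05,.055); print(p); r.move_l(p,v=.2,contact_N=8)
hit=[]
for th in np.r_[np.arange(.45,1.5,.15),1.5]:
    p,o=pose(th,.031,.055); r.move_l(p,o,v=.12); hit.append((round(th,2),np.round(r.read_contact_force(),1).tolist()))
p,o=pose(1.6,.031,.055); print(r.move_l(p,o,v=.04,contact_N=8),r.read_tcp_pos(),p)
print(hit,r.read_contact_force())
p,o=pose(1.57,.06,.055); r.move_l(p,o,v=.15); p[2]=.25; r.move_l(p,v=.3)
r.command_gripper(.085)
r.move_pose([.56,0,.3],[np.pi,0,PSI-np.pi/2]); r.dwell(.2)
p,d,c=snap("wrist"); np.savez("w2",p=p,d=d); cv2.imwrite("pics/w2.png",cv2.resize(p,None,fx=1.4,fy=1.4,interpolation=cv2.INTER_CUBIC)); print(r.read_time())
E
```

```text
[np.float64(0.6338353784691512), np.float64(0.12487037087341749), 0.055]
False [ 0.58678773 -0.00567348  0.05503576] [np.float64(0.5866873557444874), np.float64(-0.005715061025133481), 0.055]
[(np.float64(0.45), [0.3, 0.2, 0.9]), (np.float64(0.6), [0.1, -0.4, 0.3]), (np.float64(0.75), [-0.3, -0.4, 0.9]), (np.float64(0.9), [0.7, 0.4, 0.2]), (np.float64(1.05), [-0.1, 0.4, 0.1]), (np.float64(1.2), [0.4, -0.1, 0.5]), (np.float64(1.35), [0.1, 1.1, 0.0]), (np.float64(1.5), [-0.8, 0.5, 0.7]), (np.float64(1.5), [0.6, -0.1, 0.3])] [-0.85372371 -0.26358009 -0.36425529]
13.4333
```

View pics/w2.png

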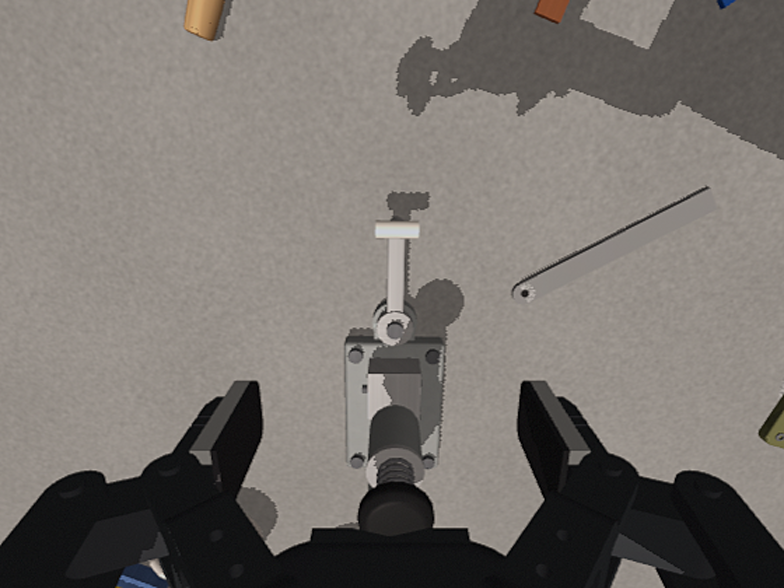

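The rest arm is straight in line with the throat: roller at (397,230), hub at (395,329). I'll check the angle numerically and go look at the blank.

```bash
python3 - <<'E'
from h import *
c=cams.calibration("wrist")
R=px2w(c,397.5/1.4,228/1.4,z=.0545)[:2]; dlt=R-HUB; print(R,np.linalg.norm(dlt),"rest",PSI-np.arctan2(dlt[1],dlt[0]))
a=np.radians(92.8)  # blank x dir
r.move_pose([.4825,-.335,.2],[np.pi,0,a-np.pi]); r.dwell(.3)
p,d,c=snap("wrist"); cv2.imwrite("pics/w3.png",p)
hsv=cv2.cvtColor(p,cv2.COLOR_BGR2HSV); m=(((hsv[...,0]<15)|(hsv[...,0]>175))&(hsv[...,1]>110)).astype(np.uint8)
n,l,s,ce=cv2.connectedComponentsWithStats(m); k=1+np.argmax(s[1:,4]); print(s[k],ce[k])
v,u=np.nonzero(l==k); P=np.array([px2w(c,x,y,z=.006)[:2] for x,y in zip(u,v)],np.float32)
print(cv2.minAreaRect(P*1000),r.read_time())
E
```

```text
[ 0.55812707 -0.01493531] 0.10134828885895492 rest 1.589951681128526
[ 259  124   37  170 3336] [276.16067146 209.78657074]
((485.0012512207031, -301.0746765136719), (187.1792449951172, 21.99163055419922), 87.2529296875) 15.125
```

View pics/w3.png

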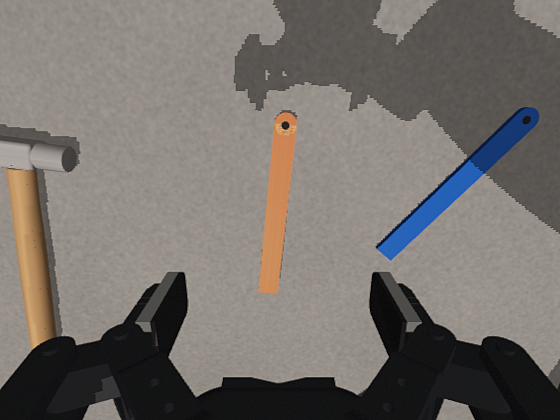

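The blank's square end is at about (269,292) and its hole at (285,125). The bar direction is 87.25°, not 92.8°. I'll compute the grasp, pick and lift.

```bash
python3 - <<'E'
from h import *
c=cams.calibration("wrist")
S=px2w(c,269.3,292.3,z=.006)[:2]; H=px2w(c,285.3,125.5,z=.006)[:2]
L=np.linalg.norm(S-H); a=np.arctan2(*(S-H)[::-1]); print(S,H,L,np.degrees(a))
assert .18<L<.2
x=np.array([np.cos(a),np.sin(a)]); G=S-.13*x; rot=[np.pi,0,a-np.pi]
r.move_pose([*G,.10],rot); 
r.move_l([*G,.0215],v=.1,contact_N=8)
print(r.read_tcp_pos())
r.command_gripper(0.0,50); print(r.read_grip_width(),r.read_grip_force())
r.move_l([*G,.13],v=.15); r.dwell(.2)
p,d,c=snap("wrist"); cv2.imwrite("pics/w4.png",p); print(r.read_grip_width(),r.read_contact_force(),r.read_moment(),r.read_time())
np.savez("w4",d=d,p=p)
open("a.txt","w").write(str(a))
E
```

```text
[ 0.48755798 -0.20808724] [ 0.47982002 -0.39421299] 0.1862865279695212 87.61936495077462
[ 0.48269502 -0.33841117  0.02222493]
0.018217870065219063 48.89306405559182
0.017487459883571962 [-0.71370948  0.1837359  -2.42968554] [-0.04194582 -0.00835449 -0.03749301] 18.325
```

View pics/w4.png

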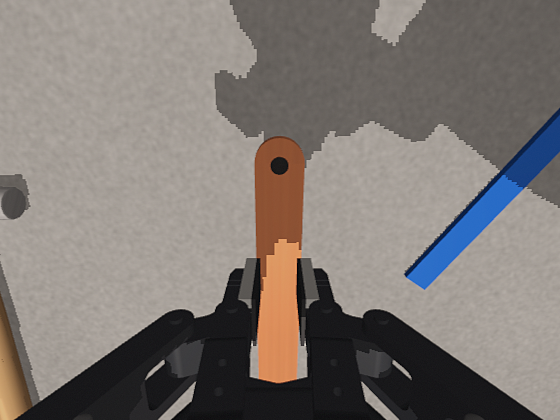

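```bash
python3 - <<'E'
from h import *
c=cams.calibration("wrist"); a=np.load("w4.npz"); d=a["d"]
T=np.array(r.read_tcp_pos()); al=float(open("a.txt").read()); x=np.array([np.cos(al),np.sin(al)]); y=np.array([-x[1],x[0]])
print(T)
for u,v in ((279,148),(279,185),(279,210),(279,230),(279,260),(279,300),(279,340),(265,200),(295,200)):
    P=px2w(c,u,v,float(np.median(d[v-2:v+3,u-2:u+3]))); e=P-T; print((u,v),"along",(e[:2]@x).round(4),"lat",(e[:2]@y).round(4),"z",e[2].round(4))
for z in (-.012,-.014,-.016,-.018):
    for q in ((279.5,166),(279,137)):
        P=px2w(c,*q,z=T[2]+z)-T; print(z,q,(P[:2]@x).round(4),(P[:2]@y).round(4))
E
```

```text
[ 0.48164723 -0.33754762  0.12872549]
(279, 148) along -0.0638 lat -0.0003 z -0.0147
(279, 185) along -0.0473 lat -0.0003 z -0.0151
(279, 210) along -0.0353 lat -0.0003 z -0.0157
(279, 230) along -0.0252 lat -0.0003 z -0.016
(279, 260) along -0.0091 lat -0.0003 z -0.0167
(279, 300) along 0.0146 lat -0.0002 z -0.0177
(279, 340) along 0.0409 lat -0.0002 z -0.0189
(265, 200) along -0.0402 lat -0.0066 z -0.0155
(295, 200) along -0.0402 lat 0.007 z -0.0156
-0.012 (279.5, 166) -0.0565 -0.0001
-0.012 (279, 137) -0.0687 -0.0003
-0.014 (279.5, 166) -0.0561 -0.0001
-0.014 (279, 137) -0.0685 -0.0003
-0.016 (279.5, 166) -0.0557 -0.0001
-0.016 (279, 137) -0.0683 -0.0003
-0.018 (279.5, 166) -0.0553 -0.0001
-0.018 (279, 137) -0.0681 -0.0003
```

The blank is held only by the extreme fingertips (its top is 16–17 mm ahead of the TCP) and has sagged about 2°. I'll set it back down and regrasp deeper.

```bash
cat >> h.py <<'E'
def meas(d,c,al,show=True):
    T=np.array(r.read_tcp_pos()); x=np.array([np.cos(al),np.sin(al)]); y=np.array([-x[1],x[0]]); o=[]
    for v in (185,200,215,230,245,260):
        for u in (272,279,286):
            e=px2w(c,u,v,float(d[v,u]))-T; o.append((e[:2]@x,e[:2]@y,e[2]))
    o=np.array(o); k=np.polyfit(o[:,0],o[:,2],1); print("top z at tcp",k[1].round(4),"pitch deg",np.degrees(k[0]).round(2))
    return T,x,y,k[1]
E
python3 - <<'E'
from h import *
al=float(open("a.txt").read())
p=np.array(r.read_tcp_pos())
r.move_l([p[0],p[1],.03],v=.15); print(r.move_l([p[0],p[1],.018],v=.03,contact_N=4),r.read_tcp_pos())
r.command_gripper(.035); 
print(r.move_l([p[0],p[1],.0135],v=.03,contact_N=6),r.read_tcp_pos(),r.read_contact_force())
z=r.read_tcp_pos()[2]
r.move_l([p[0],p[1],z+.002],v=.05)
r.command_gripper(0.0,60); print(r.read_grip_width(),r.read_grip_force())
r.move_l([p[0],p[1],.13],v=.2); r.dwell(.3)
p,d,c=snap("wrist"); cv2.imwrite("pics/w5.png",p); np.savez("w5",d=d,p=p)
T,x,y,zt=meas(d,c,al); print(T,r.read_time(),r.read_grip_width())
hsv=cv2.cvtColor(p,cv2.COLOR_BGR2HSV); m=(((hsv[...,0]<15)|(hsv[...,0]>175))&(hsv[...,1]>110)).astype(np.uint8)
n,l,s,ce=cv2.connectedComponentsWithStats(m); k=1+np.argmax(s[1:,4]); print(s[k])
for row in range(s[k][1]+12,s[k][1]+90,25):
    uu=np.nonzero(l[row]==k)[0]; print(row,uu.min(),uu.max())
P=px2w(c,279,s[k][1],z=T[2]+zt)-T; print("tip along",P[:2]@x)
E
```

```text
True [ 0.48262959 -0.33836537  0.02203196]
True [ 0.4821544  -0.33796022  0.01612958] [-0.15323586  0.13645935  5.62173661]
0.019396067460926262 58.99057745933533
top z at tcp -0.0135 pitch deg -0.53
[ 0.48121744 -0.33722198  0.12886619] 21.65 0.019586057053235083
[  255   135    50   249 10627]
147 259 300
172 255 304
197 255 303
222 256 302
tip along -0.06926420454305932
```

```bash
python3 - <<'E'
from h import *
rot=[np.pi,0,PSI-np.pi/2]; E=.1307
def at(end,z,lat=0): return [*(AX+(end-E)*EY+lat*EX),z]
for e,z in ((-.05,.16),(.015,.0745)): print(r.solve_ik(at(e,z),rot))
r.move_pose(at(-.05,.16),rot)
r.move_l(at(-.05,.0835),v=.15); r.dwell(.2)
t=np.array(r.read_tcp_pos()); err=t-at(-.05,.0835); print("err",err,"yaw",r.read_eef_rot()[2]-rot[2],err[:2]@EX,err[:2]@EY)
p,d,c=snap("wrist"); cv2.imwrite("pics/w6.png",p); np.savez("w6",d=d,p=p); meas(d,c,PSI+np.pi/2)
ps,ds,cs=snap("scene"); cv2.imwrite("pics/s6.png",ps)
print(r.read_time(),r.read_contact_force())
E
```

```text
[-1.56013004e-01  1.44547265e-02  1.91883269e+00 -4.44089210e-16
  1.20830524e+00  2.68887368e+00]
[-4.80350967e-02  7.56804416e-02  2.01486601e+00 -4.44089210e-16
  1.05104620e+00  2.79685158e+00]
err [ 0.00111385 -0.00023113  0.00162614] yaw -0.00013529826613356555 0.0009976065133576876 -0.0005466904768078918
top z at tcp -0.0137 pitch deg -1.34
23.8083 [ 0.53379379 -0.48015172 -2.622049  ]
```

View pics/w6.png

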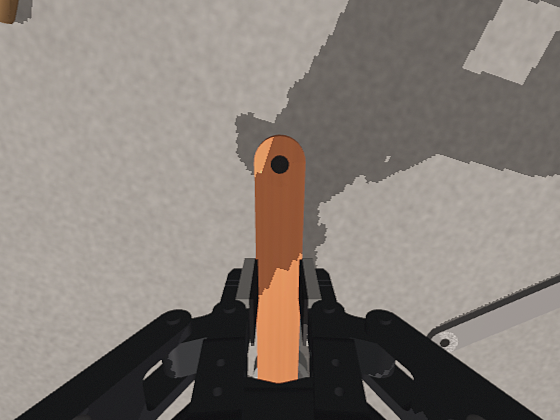

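The blank is held straight along the tool axis (hole at (279,164)) and sags about 1.3°, which is tolerable. I'll slide it in, lower it and butt it against the stop.

```bash
python3 - <<'E'
from h import *
E=.1307
def at(end,z,lat=0): return [*(AX+(end-E)*EY+lat*EX),z]
rd=lambda:np.mean([r.read_tcp_pos() for _ in range(15)],0)
def loc():
    t=rd(); e=t[:2]-AX; return (e@EX).round(4),(e@EY+E).round(4),t[2].round(4)
print(loc())
print(r.move_l(at(.012,.0825),v=.1,contact_N=5),loc())
print(r.move_l(at(.012,.0725),v=.02,contact_N=4),loc(),r.read_contact_force())
print(r.move_l(at(.022,rd()[2]),v=.02,contact_N=5),loc(),r.read_contact_force(),r.read_time())
p,d,c=snap("wrist"); meas(d,c,PSI+np.pi/2); cv2.imwrite("pics/w7.png",p)
E
```

```text
(np.float64(0.0007), np.float64(-0.0503), np.float64(0.0847))
False (np.float64(0.0001), np.float64(0.012), np.float64(0.0826))
True (np.float64(-0.0002), np.float64(0.0117), np.float64(0.0727)) [-1.11662137  0.78057069  4.61092822]
True (np.float64(0.0001), np.float64(0.0165), np.float64(0.0728)) [ 0.15855074 -1.92087399  1.62509191] 25.4417
top z at tcp -0.0131 pitch deg 0.28
```

```bash
python3 - <<'E'
from h import *
r.command_gripper(.045); t=np.array(r.read_tcp_pos()); r.move_l([t[0],t[1],.14],v=.12)
rot=[np.pi,0,PSI-np.pi/2]; b=AX-.19*EY
r.move_pose([*b,.3],rot); r.dwell(.2)
p,d,c=snap("wrist"); print(r.read_time())
cv2.imwrite("pics/w8.png",cv2.resize(p[100:340,180:380],None,fx=3,fy=3,interpolation=cv2.INTER_CUBIC)[:600]); np.savez("w8",p=p,d=d,pose=c["pose"])
for y in (-.16,-.12,-.08,-.04,-.03): 
    for lat in (-.008,.008):
        q=w2px(c,[*(AX+y*EY+lat*EX),.061]); u,v=int(round(q[0])),int(round(q[1])); print(y,lat,px2w(c,u,v,float(d[v,u]))[2].round(4),end=" ")
E
```

```text
27.5583
-0.16 -0.008 0.0592 -0.16 0.008 0.0593 -0.12 -0.008 0.0608 -0.12 0.008 0.0606 -0.08 -0.008 0.0595 -0.08 0.008 0.0594 -0.04 -0.008 0.0599 -0.04 0.008 0.0592 -0.03 -0.008 0.0599 -0.03 0.008 0.0596
```

View pics/w8.png

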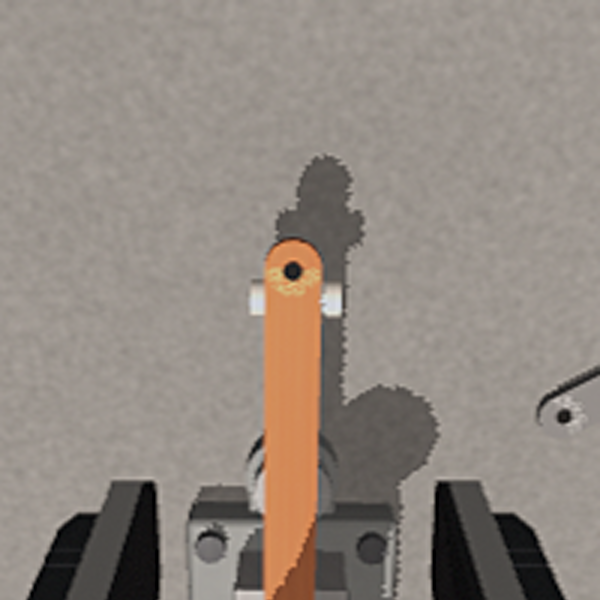

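The blank lies flat across the anvil and rest and is centred to about 1 mm (hole at (293,270) in the crop; roller shows 15/20 px either side). I'll check the tip's distance, then strike.

```bash
python3 - <<'E'
from h import *
c=cams.calibration("wrist"); 
for (u,v) in ((293,239.5),(265,450),(321,450)):
    q=px2w(c,180+u/3,100+v/3,z=.061)[:2]-AX; print("lat",q@EX,"y",q@EY)
# knob
rot=[np.pi,0,PSI-np.pi/2]
r.command_gripper(0.0,30)
r.move_pose([*(AX-.02*EY),.29],rot); r.move_l([*AX,.235],v=.15)
print(r.solve_ik([*AX,.2],rot), r.read_contact_force())
print(r.move_l([*AX,.196],v=.03,contact_N=25),r.read_tcp_pos(),r.read_contact_force())
for k in range(6):
    t=r.read_tcp_pos(); hit=r.move_l([*AX,t[2]-.003],v=.01,contact_N=12); print(hit,r.read_tcp_pos()[2],r.read_contact_force()[2])
    if r.read_contact_force()[2]>16: break
print(r.read_time())
E
```

```text
lat -0.00031855335174618693 y -0.18442784146463093
lat 0.0111968187534029 y -0.09541679978548219
lat -0.011889326647838677 y -0.09540024835153747Traceback (most recent call last):
  File "<stdin>", line 8, in <module>
cell.MotionError: the arm cannot take that pose within its joint ranges
```

The rounded end is at y = -184.4 mm, so the square end is at +15.6 mm and butted as required. The wrist hit its range limit, so I'll use the half-turn yaw for the strike.

```bash
python3 - <<'E'
from h import *
rot=[np.pi,0,PSI+np.pi/2]
print(r.read_tcp_pos(),r.read_grip_width())
r.move_pose([*AX,.29],rot); r.move_l([*AX,.235],v=.15); r.dwell(.2)
f0=r.read_contact_force()[2]; print(f0)
hit=r.move_l([*AX,.205],v=.03,contact_N=25)
for k in range(10):
    t=r.read_tcp_pos(); f=r.read_contact_force()[2]-f0; print(t[2].round(4),round(f,1))
    if f>15: break
    r.move_l([*AX,.205-.002*(k+1)],v=.02,contact_N=14)
print(r.read_time())
E
```

```text
[ 0.56899378 -0.04372089  0.30011023] 1.9199681771179793e-06
-0.42256972600007553
0.2065 9.4
0.206 16.0
32.5583
```

At 16 N with the tips near 0.189 m, the force is above the 10 N spring, so the plunger is at its stop. A touch more, then release and check.

```bash
python3 - <<'E'
from h import *
t=r.read_tcp_pos(); print(r.move_l([*AX,.2025],v=.01,contact_N=10)); r.dwell(.2); print(r.read_tcp_pos(),r.read_contact_force())
r.move_l([*AX,.26],v=.08); 
rot=[np.pi,0,PSI-np.pi/2]; b=AX-.19*EY
r.move_l([*AX,.3],v=.2); r.move_pose([*b,.3],rot); r.dwell(.3)
p,d,c=snap("wrist"); cv2.imwrite("pics/w9.png",cv2.resize(p,None,fx=1.4,fy=1.4,interpolation=cv2.INTER_CUBIC)); 
pt,dt,ct=snap("top"); K0=np.load("top.npz"); print("knob z",px2w(ct,183,218,float(dt[218,183]))[2], "before",px2w(ct,183,218,float(K0["d"][218,183]))[2])
for y in (-.16,-.08,-.04): 
    q=w2px(c,[*(AX+y*EY),.061]); u,v=int(round(q[0])),int(round(q[1])); print(y,px2w(c,u,v,float(d[v,u]))[2].round(4),end=" ")
# bystander change
df=np.abs(pt.astype(int)-K0["p"]).max(2)
for n,(a,b2,e,f) in dict(hammer=(130,170,270,370),mug=(155,198,80,128),bowl=(210,258,75,122)).items(): print(n,(df[a:b2,e:f]>40).sum())
print(r.read_time())
E
```

```text
False
[0.51362462 0.13804248 0.20592157] [-8.49647828 -1.55649051 15.63821957]
knob z 0.20280237697090264 before 0.20529566325177107
-0.16 0.06 -0.08 0.2895 -0.04 0.3137 hammer 80
mug 0
bowl 0
37.0083
```

View pics/w9.png

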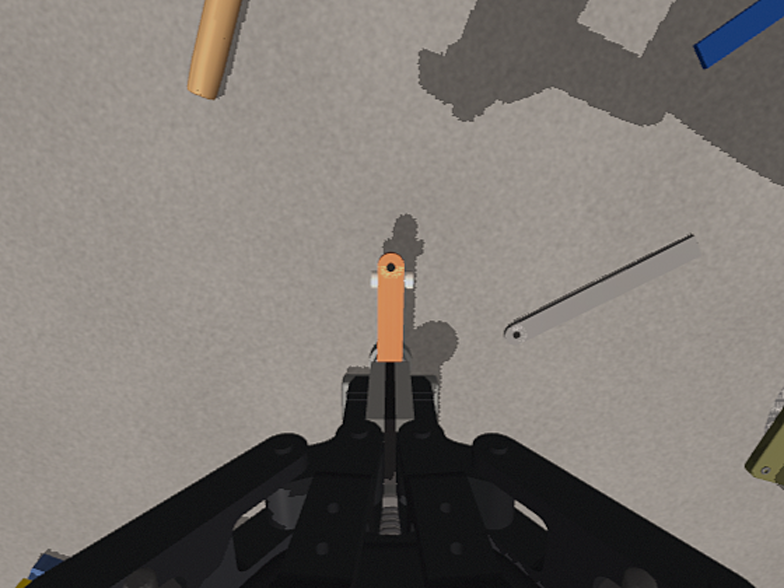

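The blank is still in place (hole at (390,267)). The single-pixel knob reading is noisy, so I'll compare patch medians, and check whether the hammer change is only a shadow.

```bash
python3 - <<'E'
from h import *
r.move_pose([.45,-.25,.3],[np.pi,0,0]); r.dwell(.3)
pt,dt,ct=snap("top"); K0=np.load("top.npz")
for d in (K0["d"],dt): 
    print("knob",np.mean([px2w(ct,u,v,float(d[v,u]))[2] for u in range(179,188) for v in range(214,223)]))
df=np.abs(pt.astype(int)-K0["p"]).max(2)
for n,(a,b2,e,f) in dict(hammer=(130,170,270,370),mug=(155,198,80,128),bowl=(210,258,75,122)).items(): print(n,(df[a:b2,e:f]>40).sum())
ps,ds,cs=snap("scene")
A=cv2.resize(pt[165:255,140:270],None,fx=3,fy=3,interpolation=cv2.INTER_CUBIC); B=cv2.resize(ps[185:275,300:430],None,fx=3,fy=3,interpolation=cv2.INTER_CUBIC)
cv2.imwrite("pics/f.png",np.hstack([A,B])); print(r.read_time())
E
```

```text
knob 0.20626093651791294
knob 0.22065940966302328
hammer 1
mug 0
bowl 0
38.925
```

View pics/f.png

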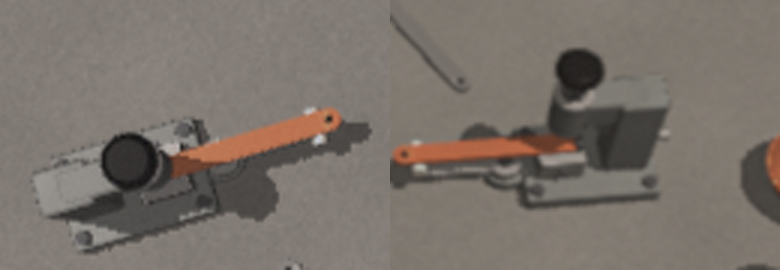

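The blank is in place on the roller and anvil, the knob is back up, and the bystanders haven't moved.

```bash
python3 -c "
from h import *
print(r.close_job())"
```

```text
the job is handed in; nothing more can be done
None
```

The job is handed in at about 39 s: the rest is swung home, and the blank lies flat, butted and centred to about 1 mm. The plunger was pressed to its stop (16 N, knob down about 16 mm) and sprang back up. The bowl, mug and hammer show no change in the pictures; the die mark itself was hidden from the cameras, so I did not see it.

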